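Start the dust extraction and blow the air line dry

TASK

Get the bench ready for air-scribing, using only the closed fingertips: on the free-standing control box press the larger rocker, at its left end, over to on (its far end, the one with the raised bar, goes down), then push the flat square start key in until it stays in, and only then, with the extractor running, press the big button of the air-line blow-off valve fully down and keep it down. Finish while still holding that button down, so that the water keeps blowing out. Leave the small lamp rocker off and the round mushroom-shaped stop key alone, do not shove or lift the control box, and do not pick up or knock about the things lying around.

Things in the scene. Friction and masses are not known exactly. Their poses are not given: they have to be found in the camera images.
- control_box: Loose grey steel box on rubber feet, 1.8 kg, 125 (x) x 240 (y) x 58 mm. Origin: centre of underside; x away from the robot, y left, z up. On its top panel, 58 mm up, on the line x = 0, at y in mm: larger rocker +80, small lamp rocker +28, flat square start key -27, mushroom stop key -87. Bezels and collars stand 3 mm above the panel. Aerial at the back left, 88 mm high.
- main_rocker (a joint): Larger rocker: black, V-shaped, 49 (box x) x 33 mm, pivots about the box's y at panel level. Rad: 0 = off (near half level, 4 mm above the panel; far half tilted up 0.4 rad), 0.40 = on (far half down, level, 4 mm above the panel). Over-centre spring: about 5 N down at the point main_rocker_on_end, gives way beyond 0.20, then snaps over and stays.
- main_rocker_on_end (a point): Point on the surface of the larger rocker's far half, 17 mm beyond the pivot line, beside the raised white bar; it goes down about 7 mm when the rocker goes on (its end height is 62 mm above the bench).
- lamp_rocker (a joint): The small rocker (34 x 22 mm) of the bench lamps, same kind, must stay off. Rad: 0 = off, 0.40 = on.
- start_key (a joint): Flat square black start key, 32 x 32 mm. In m: 0 = out (top 11 mm above the panel), 0.007 = fully in (top 4 mm above the panel). About 6 N to start it, falling to nothing at half travel, then it snaps in and stays. Pushing it in pushes the stop key out by the same amount, and the reverse.
- start_key_top (a point): Centre of the start key's flat top; moves with it.
- air_valve: Blow-off valve of the air line, screwed to the bench: foot plate 80 x 70 x 6 mm, aluminium block 46 x 44 mm and 58 mm high, round gauge on its near face, couplers out to 51 mm left and right. Origin: centre of underside, on the button's upright axis. Stands left of the control box or far right beyond the bench vice; the white cup has the other place.
- blow_button (a joint): Mushroom-shaped button on top of the air valve, head 41 mm across. Value in m: 0 = up (top 92 mm above the bench), 0.008 = fully down (top 84 mm). Spring return: 3 N at the start, 7 N fully down.
- blow_button_top (a point): Centre of the blow-off button's top; moves with it.
- plaster_cup: Loose white open cup, 70 mm across, 77 mm high; leave it. Origin at its underside.
- dropper_bottle: Loose brown dropper bottle, 37 mm across, 109 mm high, standing 30 to 60 mm behind the control box; leave it. Origin at its underside.
- tool_scribe: Loose air scribe (pencil-like tool, 23 x 180 x 22 mm) lying in front of the control box; leave it.
- marker: Loose marker, 18 x 135 x 18 mm, lying on the bench; leave it.
- fossil_tray: Loose small open tray with a fossil, 65 x 85 x 23 mm; leave it.
- tape: Loose roll of masking tape, 110 mm across, 24 mm high; leave it.
- stop_key: Round mushroom-shaped stop key, head 45 mm across. Found in (top 21 mm above the panel); comes out 7 mm (top 28 mm above the panel) as the start key goes in. Origin: on its axis, at panel level while it is in.

How it is judged:
By the outcome, as a careful person would: the job done as asked, in the order asked, and still so for the second after the job is handed in, while the arm keeps its last pose, push and grip.
It also fails if it takes over 42 s, if anything falls off the work surface, if the arm or the gripper's body presses on something with over 40 N, if the wrist force passes 120 N, or if a joint passes its speed limit or range.

ROBOT

A 6-joint arm with a two-finger parallel gripper is mounted at the origin on a cart in front of the work surface, level with it; the furniture and walls round the work are solid. World frame = base frame: x ahead of the robot, y to its left, z up, the work surface at z = 0. Lengths are in mm, angles in rad, forces in N, time in s.
With the tool pointing down it reaches from about 350 to 975 mm from the base axis. Payload 7.1 kg.
Tool frame: the origin (TCP) lies at the centre of the arm's flange, where the gripper is bolted on; the fingertips stand 182 mm ahead of it and the grasp point (between the pads) lies 163 mm ahead of it; x points along the fingers, y is the direction in which the jaws open and shut, and the axes are right-handed (so a half turn about x gives the same grasp; the last joint's range is limited). The gripper opens to 88 mm and grips with 3 to 60 N. Pads are 20 mm wide; open, the fingers measure 115 mm over their backs; the gripper's body (75 mm by 178 mm) begins 61 mm behind the grasp point.
Start: joints at [1.13, 0.423, 1.63, -0, 1.089, -0.019], TCP at [255.845, 570.219, 404.675] pointing down, gripper open.
Joint ranges: [-3, 3], [-0.9, 2.11], [0.09, 2.58], [-1.31, 4.45], [0.11, 2.69], [-2.54, 2.54]. Speed limits (rad/s): [2.39, 2.39, 3.01, 3.14, 3.14, 3.14].

INTERFACE

Orientations are given as a rotation vector (axis times angle).
In Python, from workcell import readout, viewer, workorder, models gives the robot as it stands. The module is installed in compiled form; this text tells all that it offers.
- The arm moves only by the tool apply_moves, never from a script. Its argument "commands" is a list that holds one entry, the list of rows, each a list of 4 numbers: the shift along the world's x, y, z in m, then the turn about the world's z in rad. A call has 1 to 8 rows; each row is the pose to reach, as a shift and turn from the pose commanded when the call began; what a row does not reach only later rows make up. A row lasts 1/8 s, in which the tool goes at most 62.5 mm and 10.7 degrees, less where a joint would pass 70% of its speed; a pose out of reach is approached as far as the arm can. A call with a gripper value outside its range is refused whole. "gripper" is the finger opening in m, from 0 to 0.0878, set as the call begins (left out, the last holds). The fingers move at their own pace and stop on an object; the grip force is fixed at half the most. Time passes only in rows, so rows that repeat a pose let the fingers close. It gives the time, the measured TCP pose, the force and the opening at its end, in the units of the state.
- readout.get_obs(): the state, without advancing time (a new reading comes with each control period).
- viewer.get_image(name): name is "scene" or "side" or "wrist"; returns a dict with "color" (480x640x3 uint8, red, green, blue), "vertical_fov" (degrees; the focal length in pixels is half the picture's height over the tangent of half this angle, whatever the lens; pixels are square), "cx", "cy" (the principal point, pixels), "rvec" (rotation vector, rad) and "tvec" (3), from world to camera coordinates, as OpenCV has them. Camera axes: x right, y down, z forward; pixel columns grow to the right and rows downward; lengths in mm; the calibration is good to about 2 mm. The wrist camera is an equidistant fisheye: a pixel r from the principal point sees the ray r / f radians off the axis. A picture is of the moment at which its call begins. There is no depth.
- workorder.close_job(): hands the job in, once; it reports no verdict.
Trained networks look in the newest picture that a camera, given by its name, has taken for a name from the list of things; names that differ only in an ending like _2 or _b are one class to them, and where a whole thing is asked for, a point or a joint stands for the part that bears it (a point fixed in the world has none). Each returns a list of dicts, best first, with "conf" (0 to 1); they miss things now and then, are a little off and sometimes report something else, mostly with a low value. They report only what shows in the picture. A call takes as long as a camera call.
- models.search_frame(camera, label): "position" ([x, y, z] in mm, in world coordinates, good to about 4 mm: the middle of the surface that is visible of it).
- models.place_of(camera, label): "position" ([x, y, z] in mm, in world coordinates, good to about 4 mm: a listed point, or the origin of a listed thing).
The state is a dict: "t": time; "qpos": joint angles; "qvel": joint speeds; "joint_torque": joint torques, N m; "ee_pos": TCP position; "orientation": TCP orientation; "ft_force": force on the tool from outside, world axes, zero at the start; "moment": the same for the moment, N m; "width": finger opening in mm.
Only numpy, scipy, OpenCV 4.12 (cv2) and the standard library are available. Lean on these libraries where they do the work, as an engineer would, in place of code of your own. Each camera call takes 0.05 s, during which the arm holds its last target.

## Working session

There is one attempt and no reset: what is moved stays moved. The work goes in short steps, Python scripts to look and compute and a tool call to move; the robot and the scene stay as the last step left them, time stands still between calls to the robot, and variables do not carry over. Pictures are saved under pics/ and viewed, and the job is handed in when it is done.

Besides the shell and the picture viewer there is one more tool, called after "Request:" as name([rows], argument=value, ...), one row to a line, values as JSON. apply_moves: Moves the arm, as the interface text tells. Its arguments: {"type":"object","properties":{"commands":{"type":"array","items":{"type":"array","items":{"type":"array","items":{"type":"number"}}}},"gripper":{"type":"number"}},"required":["commands"]}

```bash
mkdir -p pics; cat > h.py <<'E'
import numpy as np,cv2
from workcell import readout,viewer,workorder,models
def snap(c,n):
    im=viewer.get_image(c); cv2.imwrite(f'pics/{n}.png',im['color'][:,:,::-1]); return im
def proj(im,p):
    R=cv2.Rodrigues(np.array(im['rvec'],float))[0]; q=R@np.array(p,float)+np.array(im['tvec'])
    f=240/np.tan(np.radians(im['vertical_fov']/2)); return f*q[0]/q[2]+im['cx'],f*q[1]/q[2]+im['cy']
def ray(im,u,v,z):
    R=cv2.Rodrigues(np.array(im['rvec'],float))[0]; f=240/np.tan(np.radians(im['vertical_fov']/2))
    d=R.T@np.array([(u-im['cx'])/f,(v-im['cy'])/f,1]); c=-R.T@np.array(im['tvec']); return c+d*(z-c[2])/d[2]
E
python3 - <<'E'
from h import *
s=readout.get_obs(); print({k:np.round(v,3) for k,v in s.items()})
for c in ['scene','side']:
    snap(c,c+'0')
    for l in ['control_box','main_rocker_on_end','start_key_top','blow_button_top','air_valve','plaster_cup','dropper_bottle','lamp_rocker','stop_key']:
        print(c,l,[(np.round(d['position']),round(d['conf'],2)) for d in models.place_of(c,l)[:2]])
E
```

```text
{'t': np.float64(0.0), 'qpos': array([ 1.13 ,  0.424,  1.631, -0.   ,  1.089, -0.019]), 'qvel': array([ 0.002, -0.002,  0.001, -0.001, -0.   ,  0.   ]), 'joint_torque': array([ 0.0000e+00, -5.4460e+01, -2.7368e+01,  6.4000e-02,  2.3000e-02,
       -0.0000e+00]), 'ee_pos': array([255.739, 569.981, 403.901]), 'orientation': array([ 0.33 ,  1.546, -0.332]), 'ft_force': array([ 0.132, -0.432,  0.396]), 'moment': array([ 0.034, -0.041, -0.029]), 'width': np.float64(87.807)}
scene control_box [(array([526.,  88.,  -0.]), 0.81)]
scene main_rocker_on_end [(array([553., 164.,  69.]), 0.74)]
scene start_key_top []
scene blow_button_top []
scene air_valve []
scene plaster_cup [(array([459., 392.,   2.]), 0.85), (array([668.,  97.,  -1.]), 0.35)]
scene dropper_bottle [(array([664.,  95.,  -0.]), 0.56)]Traceback (most recent call last):
  File "<stdin>", line 6, in <module>
ValueError: it knows: air_valve, blow_button_top, control_box, dropper_bottle, fossil_tray, main_rocker_on_end, marker, plaster_cup, start_key_top, stop_key, tape, tool_scribe
```

```bash

python3 - <<'E'
from h import *
for c in ['scene','side']:
    im=snap(c,c+'1'); print(c,im['vertical_fov'],-cv2.Rodrigues(np.array(im['rvec'],float))[0].T@np.array(im['tvec']))
    for l in ['control_box','main_rocker_on_end','start_key_top','blow_button_top','air_valve','plaster_cup','dropper_bottle','stop_key','tape','fossil_tray']:
        print(c,l,[(np.round(d['position']),round(d['conf'],2)) for d in models.place_of(c,l)[:2]])
E
```

```text
scene 43.097900591777645 [-476.64791013  832.67244701 1280.81845947]
scene control_box [(array([527.,  84.,   0.]), 0.67)]
scene main_rocker_on_end [(array([557., 164.,  69.]), 0.53), (array([522.,  58.,  67.]), 0.38)]
scene start_key_top [(array([520.,  58.,  67.]), 0.67)]
scene blow_button_top []
scene air_valve []
scene plaster_cup [(array([460., 386.,   2.]), 0.83), (array([ 636., -328.,   -3.]), 0.27)]
scene dropper_bottle [(array([666.,  98.,   1.]), 0.4)]
scene stop_key [(array([510.,   5.,  54.]), 0.45)]
scene tape [(array([ 706., -160.,    0.]), 0.66)]
scene fossil_tray [(array([ 640., -332.,   -3.]), 0.4)]
side 45.678422741822224 [ 344.67147605 1174.71718952  603.50011611]
side control_box [(array([526.,  87.,  -4.]), 0.81)]
side main_rocker_on_end [(array([560., 163.,  70.]), 0.78), (array([524.,  58.,  74.]), 0.51)]
side start_key_top [(array([522.,  60.,  70.]), 0.6)]
side blow_button_top [(array([ 499., -413.,   98.]), 0.56)]
side air_valve [(array([ 500., -420.,   -4.]), 0.76)]
side plaster_cup [(array([456., 395.,   0.]), 0.91)]
side dropper_bottle [(array([663.,  97.,  -2.]), 0.81)]
side stop_key [(array([508.,   0.,  62.]), 0.68)]
side tape [(array([ 710., -160.,    1.]), 0.68)]
side fossil_tray [(array([ 636., -328.,    4.]), 0.64)]
```

View pics/scene0.png

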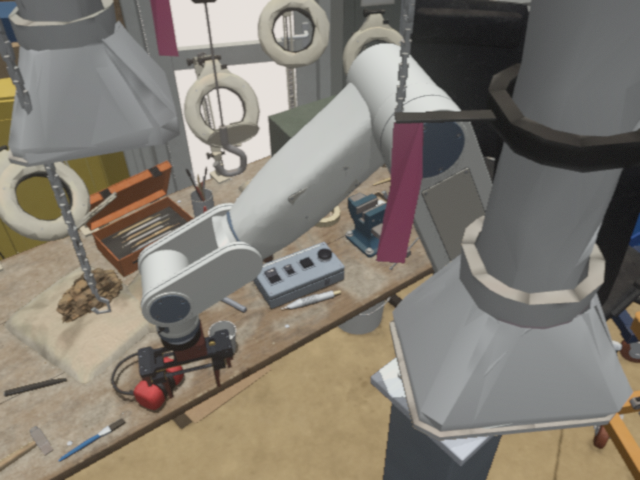

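```bash
ls pics
```

```text
scene0.png
scene1.png
side1.png
```

View pics/side1.png

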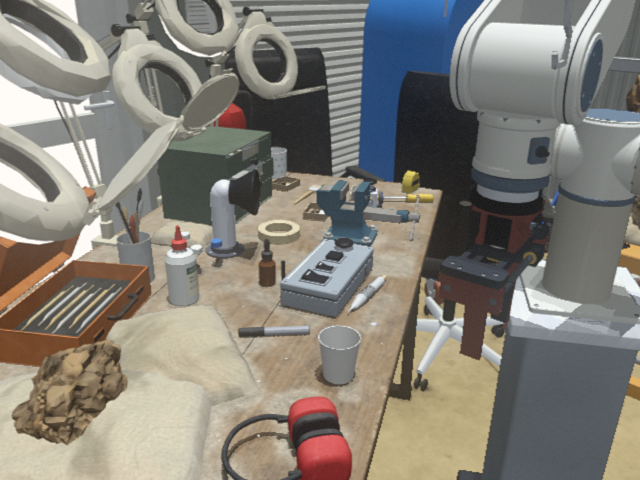

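```bash

python3 - <<'E'
from h import *
o=readout.get_obs(); R=cv2.Rodrigues(np.array(o['orientation']))[0]; print(R.round(3)); y=R[:,1]; print('jaw ang',np.arctan2(y[1],y[0]))
im=viewer.get_image('side')
for p in [(526,87,58),(559,162,69),(500,-417,92),(500,-417,0),(521,59,69)]: print(p,np.round(proj(im,p)))
c=im['color'][150:320,230:460]; cv2.imwrite('pics/side_z.png',cv2.resize(c,None,fx=3.4,fy=3.4,interpolation=3)[:,:,::-1])
E
```

```text
[[ 0.     0.409  0.912]
 [-0.     0.912 -0.409]
 [-1.     0.     0.   ]]
jaw ang 1.148991884430841
(526, 87, 58) [330. 263.]
(559, 162, 69) [307. 272.]
(500, -417, 92) [368. 178.]
(500, -417, 0) [367. 208.]
(521, 59, 69) [334. 253.]
```

View pics/side_z.png

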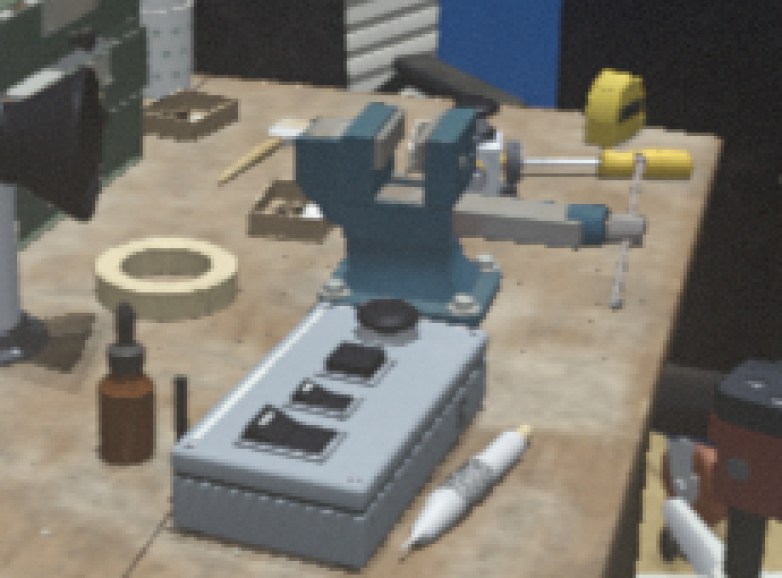

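Request:
apply_moves([
  [[0.03,-0.05,0,0.03],[0.065,-0.095,0,0.06],[0.1,-0.14,0,0.09],[0.135,-0.185,0,0.12],[0.17,-0.23,0,0.15],[0.205,-0.28,0,0.18],[0.24,-0.33,0,0.21],[0.27,-0.38,0,0.22]],
], gripper=0)

```text
t: 2.55
ee_pos: [526.9, 188.4, 405.0]
orientation: [0.158, 1.564, -0.158]
ft_force: [0.7, 0.5, -0.1]
width: 11.2
```

```bash

python3 - <<'E'
from h import *
im=snap('wrist','w1'); print(im['vertical_fov'])
for l in ['control_box','main_rocker_on_end','start_key_top','blow_button_top','air_valve','stop_key']:
    print(l,[(np.round(d['position'],1),round(d['conf'],2)) for d in models.place_of('wrist',l)[:2]])
snap('scene','s2')
for l in ['blow_button_top','air_valve','start_key_top','main_rocker_on_end','stop_key']:
    print(l,[(np.round(d['position'],1),round(d['conf'],2)) for d in models.place_of('scene',l)[:2]])
print(readout.get_obs()['ee_pos'],readout.get_obs()['width'],readout.get_obs()['ft_force'])
E
```

```text
65.70646984690485
control_box [(array([529.5,  83.9,   1.8]), 0.7)]
main_rocker_on_end [(array([564.5, 162.6,  67.3]), 0.58)]
start_key_top [(array([521.9,  58.9,  73.5]), 0.56)]
blow_button_top []
air_valve [(array([530.9,  83.5,   4.4]), 0.34)]
stop_key [(array([507. ,   2.9,  59.5]), 0.93)]
blow_button_top []
air_valve []
start_key_top [(array([524.1,  60.3,  68.5]), 0.54)]
main_rocker_on_end [(array([558.9, 166.3,  68.2]), 0.48)]
stop_key [(array([512.2,   6.1,  57.1]), 0.67)]
[525.49662798 190.93115421 404.69916332] 0.20724933363215808 [-0.08103123  0.14395483  0.01350632]
```

View pics/w1.png

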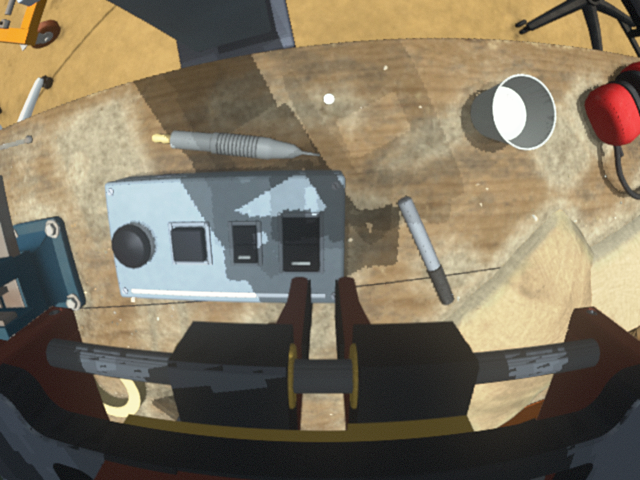

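View pics/s2.png

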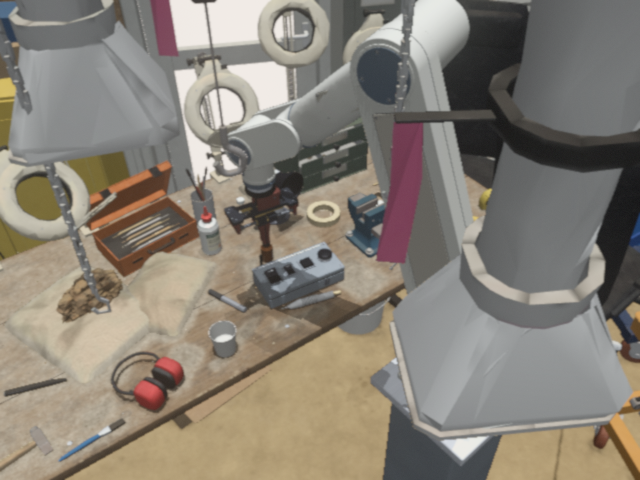

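```bash
cat >> h.py <<'E'
def fray(im,u,v,z):
    R=cv2.Rodrigues(np.array(im['rvec'],float))[0]; f=240/np.tan(np.radians(im['vertical_fov']/2))
    a=np.array([u-im['cx'],v-im['cy']]); r=np.hypot(*a); th=r/f
    d=R.T@np.array([*(a/r*np.sin(th)),np.cos(th)]); c=-R.T@np.array(im['tvec']); return c+d*(z-c[2])/d[2]
def fproj(im,p):
    R=cv2.Rodrigues(np.array(im['rvec'],float))[0]; f=240/np.tan(np.radians(im['vertical_fov']/2))
    q=R@np.array(p,float)+np.array(im['tvec']); h=np.hypot(q[0],q[1]); th=np.arctan2(h,q[2])
    return im['cx']+f*th*q[0]/h, im['cy']+f*th*q[1]/h
E
python3 - <<'E'
from h import *
im=snap('wrist','w2'); c=im['color'][150:330,90:370]; cv2.imwrite('pics/w2z.png',cv2.resize(c,None,fx=2.8,fy=2.8,interpolation=3)[:,:,::-1])
print(readout.get_obs()['ee_pos'])
for n,u,v,z in [('stop',131,246,79),('start',189,243,69),('rock',301,244,62),('cTL',107,183,58),('cTR',343,176,58),('cBL',122,296,58),('cBR',345,301,58)]: print(n,fray(im,u,v,z).round(1))
E
```

```text
[525.58224605 190.78269429 404.69310161]
stop [508.3  10.9  79. ]
start [519.7  67.1  69. ]
rock [543.4 168.6  62. ]
cTL [444.2  -9.6  58. ]
cTR [490.8 217.6  58. ]
cBL [563.  -35.7  58. ]
cBR [609.4 197.3  58. ]
```

View pics/w2z.png

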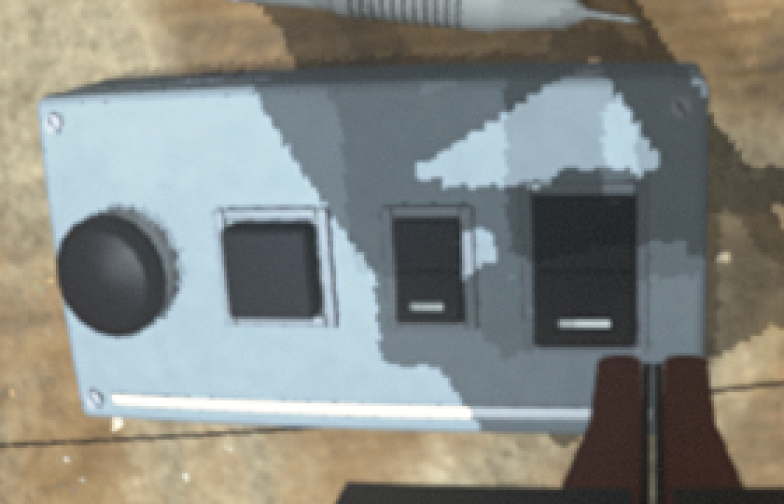

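```bash

python3 - <<'E'
from h import *
from scipy.optimize import least_squares
im=viewer.get_image('wrist')
pts=[((0,-87,79),(130,247)),((0,-27,69),(186.8,246.4)),((0,80,62),(298.6,247)),((-62.5,-120,58),(104.3,185.5)),((62.5,-120,58),(120.4,298.2)),((-62.5,120,58),(342.5,182))]
def W(p,b):
    c,s=np.cos(p[2]),np.sin(p[2]); return (p[0]+c*b[0]-s*b[1],p[1]+s*b[0]+c*b[1],b[2])
f=lambda p:np.concatenate([np.array(fproj(im,W(p,b)))-u for b,u in pts])
r=least_squares(f,[526,87,-.2],x_scale=[1,1,.01],loss='soft_l1'); print(r.x,f(r.x).round(1))
p=r.x
for b in [(17,80,69),(12,80,0),(0,-27,69),(0,-87,79)]: print(b,np.round(W(p,b),1))
# where tips are
o=readout.get_obs();print(fproj(im,np.array(o['ee_pos'])-[0,0,182]))
E
```

```text
[ 5.29588358e+02  8.95359365e+01 -2.14777238e-01] [-3.2  2.8 -0.2  1.5  2.4  0.5 -1.2 -2.6 -1.3  0.1  4.1 -3.1]
(17, 80, 69) [563.2 164.1  69. ]
(12, 80, 0) [558.4 165.1   0. ]
(0, -27, 69) [523.8  63.2  69. ]
(0, -87, 79) [511.    4.5  79. ]
(np.float64(319.93367000042974), np.float64(296.77883173545985))
```

Request:
apply_moves([
  [[0.017,-0.013,-0.04,0],[0.034,-0.026,-0.08,0],[0.034,-0.026,-0.115,0],[0.034,-0.026,-0.132,0],[0.034,-0.026,-0.132,0]],
])

```text
t: 3.92
ee_pos: [559.5, 164.3, 271.9]
orientation: [0.158, 1.567, -0.159]
ft_force: [0.2, -0.2, 0.4]
width: 0.5
```

```bash

python3 - <<'E'
from h import *
im=viewer.get_image('side'); c=im['color'][200:320,250:420]; cv2.imwrite('pics/s3z.png',cv2.resize(c,None,fx=4.5,fy=4.5,interpolation=3)[:,:,::-1])
im=viewer.get_image('wrist'); c=im['color'][150:420,120:480]; cv2.imwrite('pics/w3z.png',cv2.resize(c,None,fx=2.2,fy=2.2,interpolation=3)[:,:,::-1])
print(fproj(im,(560,164,69)),fproj(im,(560,164,90)))
print(readout.get_obs()['ee_pos'],readout.get_obs()['ft_force'])
E
```

```text
(np.float64(319.59001744926036), np.float64(279.53181591780293)) (np.float64(319.2890665974413), np.float64(295.96353519463037))
[560.23092058 164.56428031 273.72210809] [0.71047246 1.05615419 0.79987663]
```

View pics/s3z.png

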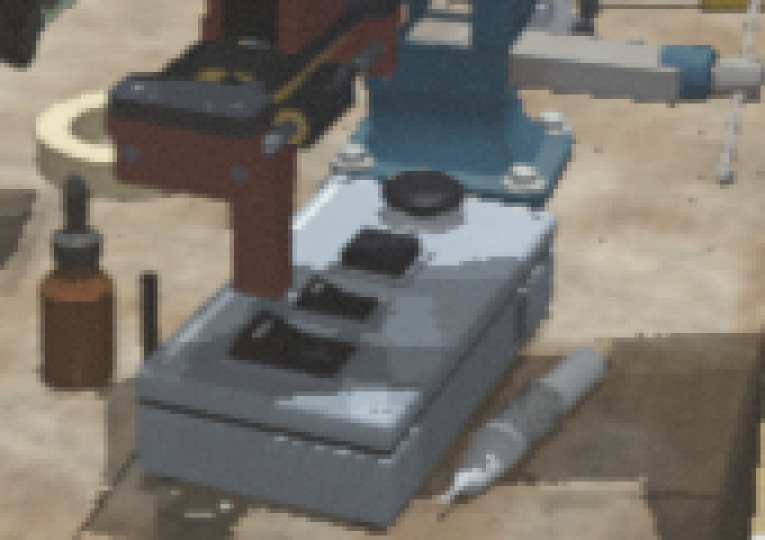

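View pics/w3z.png

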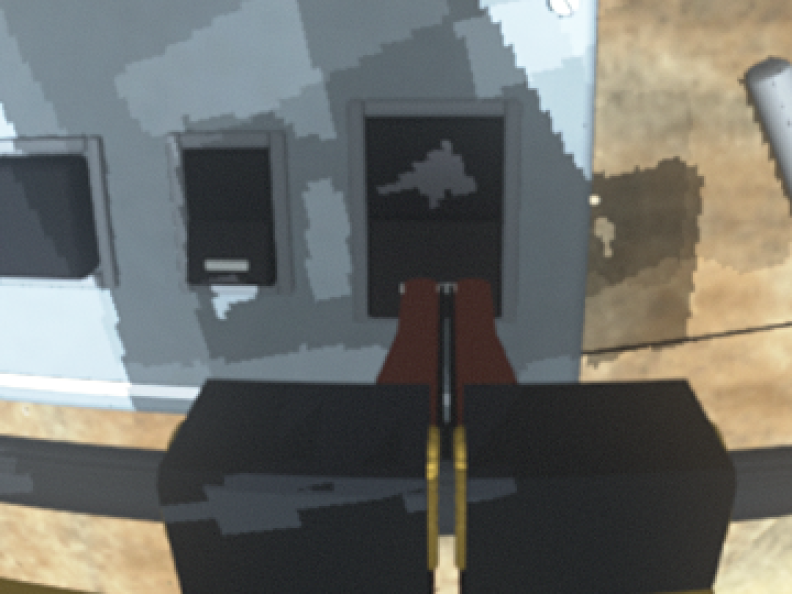

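Request:
apply_moves([
  [[-0.003,0,-0.008,0],[-0.003,0,-0.016,0],[-0.003,0,-0.018,0],[-0.003,0,-0.02,0],[-0.003,0,-0.022,0],[-0.003,0,-0.024,0]],
])

```text
t: 4.78
ee_pos: [557.2, 164.3, 248.8]
orientation: [0.159, 1.564, -0.158]
ft_force: [-0.7, 0.3, 1.9]
width: 0.8
```

Request:
apply_moves([
  [[0,0,-0.0015,0],[0,0,-0.003,0],[0,0,-0.004,0],[0,0,-0.0045,0],[0,0,-0.0045,0]],
])

```text
t: 5.4
ee_pos: [556.8, 164.2, 244.2]
orientation: [0.158, 1.565, -0.158]
ft_force: [-0.3, 0.4, 0.1]
width: 0.2
```

```bash

python3 - <<'E'
from h import *
im=viewer.get_image('side'); c=im['color'][200:320,250:420]; cv2.imwrite('pics/s4z.png',cv2.resize(c,None,fx=4.5,fy=4.5,interpolation=3)[:,:,::-1])
print(readout.get_obs()['ee_pos'],readout.get_obs()['ft_force'])
E
```

```text
[556.85222782 164.22237252 244.18830642] [ 0.15042213 -0.44678149  0.49334595]
```

View pics/s4z.png

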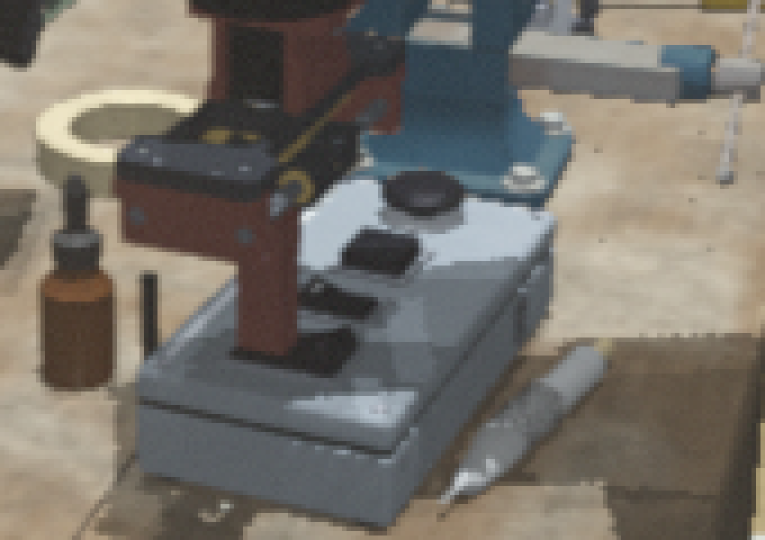

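Request:
apply_moves([
  [[0,0,0.025,0],[-0.006,-0.02,0.04,0],[-0.02,-0.06,0.04,0],[-0.03,-0.09,0.04,0],[-0.034,-0.103,0.035,0],[-0.034,-0.103,0.03,0],[-0.034,-0.103,0.03,0]],
])

```text
t: 6.32
ee_pos: [523.0, 61.6, 273.7]
orientation: [0.158, 1.565, -0.158]
ft_force: [-0.3, 0.1, 0.5]
width: 0.5
```

```bash

python3 - <<'E'
from h import *
im=viewer.get_image('side'); c=im['color'][200:320,250:420]; cv2.imwrite('pics/s5z.png',cv2.resize(c,None,fx=4.5,fy=4.5,interpolation=3)[:,:,::-1])
print([(np.round(d['position'],1),round(d['conf'],2)) for d in models.place_of('side','main_rocker_on_end')[:2]])
im=viewer.get_image('wrist'); c=im['color'][150:420,120:480]; cv2.imwrite('pics/w5z.png',cv2.resize(c,None,fx=2.2,fy=2.2,interpolation=3)[:,:,::-1])
o=readout.get_obs()
for z in (69,92):
  u,v=fproj(im,(o['ee_pos'][0],o['ee_pos'][1],z)); print((u-120)*2.2,(v-150)*2.2)
print(o['ee_pos'],o['ft_force'])
E
```

```text
[(array([559.3, 161.6,  59.7]), 0.74)]
440.9576407211353 282.9912426212796
440.4600350792344 322.5723886551606
[523.15960894  61.94384832 274.06939039] [ 0.68460402  0.22628161 -0.01367867]
```

View pics/s5z.png

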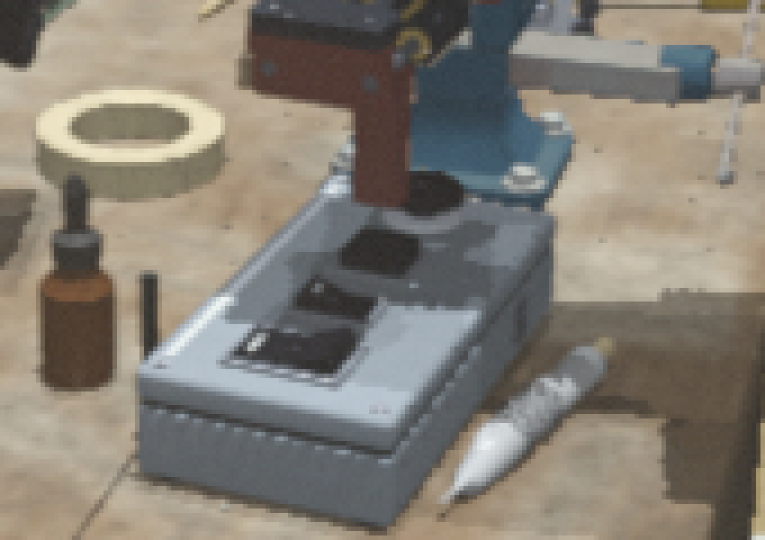

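View pics/w5z.png

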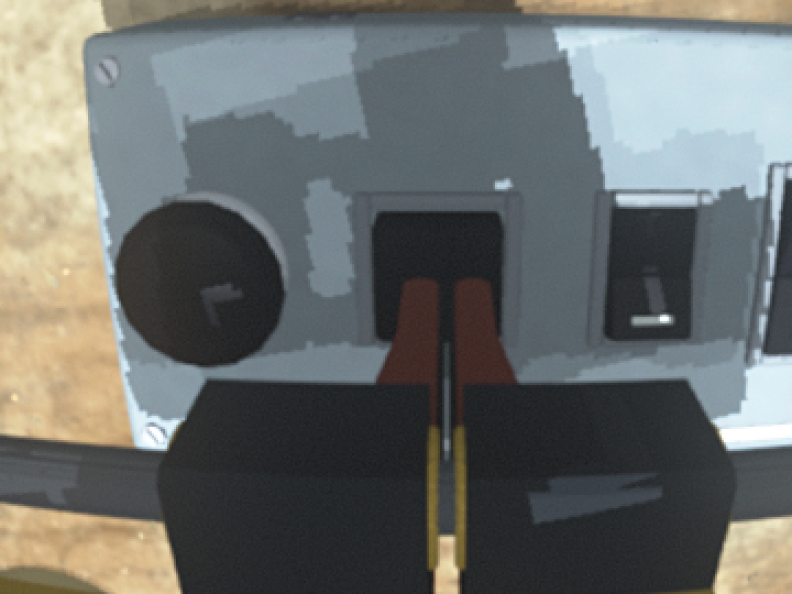

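Request:
apply_moves([
  [[-0.001,0,-0.012,0],[-0.001,0,-0.02,0],[-0.001,0,-0.023,0],[-0.001,0,-0.025,0],[-0.001,0,-0.027,0],[-0.001,0,-0.029,0],[-0.001,0,-0.0302,0],[-0.001,0,-0.0302,0]],
])

```text
t: 7.48
ee_pos: [522.0, 61.2, 244.4]
orientation: [0.159, 1.564, -0.158]
ft_force: [0.4, -0.6, 3.5]
width: 0.5
```

Request:
apply_moves([
  [[0,0,0.02,0],[0,0,0.06,0],[0,0,0.11,0],[0,0,0.16,0],[0,0,0.18,0],[0,0,0.18,0]],
])

```text
t: 8.22
ee_pos: [522.2, 61.2, 425.6]
orientation: [0.159, 1.561, -0.158]
ft_force: [-0.5, -0.1, 0.1]
width: 0.4
```

```bash

python3 - <<'E'
from h import *
im=viewer.get_image('side'); c=im['color'][150:320,250:450]; cv2.imwrite('pics/s6z.png',cv2.resize(c,None,fx=3.5,fy=3.5,interpolation=3)[:,:,::-1])
for l in ['start_key_top','stop_key','main_rocker_on_end','control_box','blow_button_top','air_valve']: print(l,[(np.round(d['position'],1),round(d['conf'],2)) for d in models.place_of('side',l)[:2]])
im=snap('wrist','w6')
for l in ['start_key_top','stop_key','main_rocker_on_end','control_box','blow_button_top','air_valve']: print(l,[(np.round(d['position'],1),round(d['conf'],2)) for d in models.place_of('wrist',l)[:2]])
o=readout.get_obs()
print(o['ee_pos'],o['ft_force'],o['qpos'])
E
```

```text
start_key_top [(array([520.9,  59.9,  63.4]), 0.42)]
stop_key [(array([510.7,   3.3,  66.7]), 0.77)]
main_rocker_on_end [(array([565.5, 159.7,  62.2]), 0.56)]
control_box [(array([5.26e+02, 8.57e+01, 1.00e-01]), 0.82)]
blow_button_top [(array([ 499.2, -411.3,   96.2]), 0.39), (array([ 498.3, -418. ,   -4.2]), 0.33)]
air_valve [(array([ 497.6, -420.5,   -4.4]), 0.85)]
start_key_top [(array([522.1,  60.6,  63. ]), 0.93), (array([456.2, 390.8,   3. ]), 0.57)]
stop_key [(array([508.7,   3.4,  62.5]), 0.97)]
main_rocker_on_end [(array([566.7, 160.5,  58.9]), 0.59)]
control_box [(array([527. ,  82.6,   0.6]), 0.8), (array([521.7,  61.4,  63.2]), 0.54)]
blow_button_top [(array([440.1, 112.6,  -2.8]), 0.47)]
air_valve [(array([ 4.983e+02, -4.145e+02,  1.000e-01]), 0.91)]
[521.85045115  61.25119986 423.88545722] [ 0.65639552 -0.03566667  0.6229773 ] [ 9.41882128e-02  2.53526780e-01  1.83146887e+00  1.70445434e-06
  1.05673088e+00 -1.27488466e+00]
```

View pics/s6z.png

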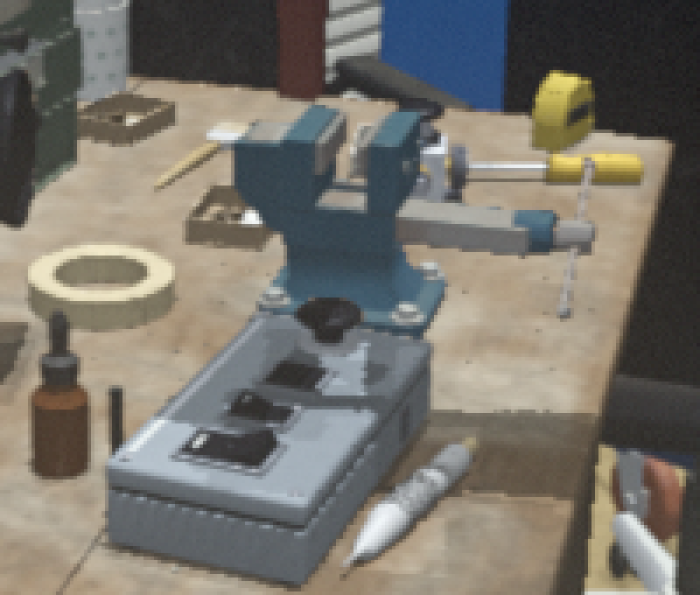

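View pics/w6.png

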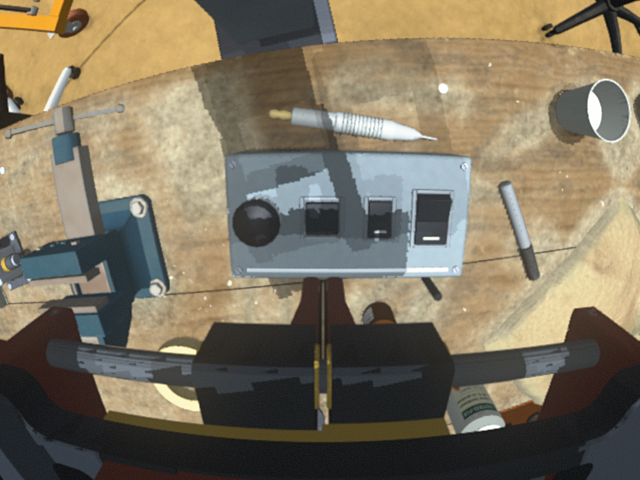

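Request:
apply_moves([
  [[-0.01,-0.05,0.03,0],[-0.02,-0.1,0.05,0],[-0.02,-0.15,0.06,0],[-0.02,-0.18,0.06,0],[-0.02,-0.2,0.06,0],[-0.02,-0.2,0.06,0]],
])

```text
t: 9.68
ee_pos: [501.8, -139.5, 483.7]
orientation: [0.16, 1.565, -0.16]
ft_force: [0.4, 0.0, -0.2]
width: 0.1
```

```bash

python3 - <<'E'
from h import *
im=snap('wrist','w7')
for l in ['stop_key','blow_button_top','air_valve']: print(l,[(np.round(d['position'],1),round(d['conf'],2)) for d in models.place_of('wrist',l)[:2]])
o=readout.get_obs()
R=cv2.Rodrigues(np.array(im['rvec'],float))[0]; print('cam',-R.T@np.array(im['tvec']),R.T[:,2])
print(o['ee_pos'],o['ft_force'])
for p in [(498,-416,92),(498,-416,0)]: print(fproj(im,p))
E
```

```text
stop_key [(array([509. ,   1. ,  61.6]), 0.96)]
blow_button_top [(array([ 493.6, -411.8,   97.2]), 0.8)]
air_valve [(array([ 497.6, -413.9,   -1.3]), 0.83), (array([521.7,  61. ,  59.2]), 0.31)]
cam [ 428.70059468 -123.26633316  463.6807672 ] [ 0.27077497 -0.05534976 -0.96105011]
[ 501.91006807 -137.82709397  483.77199858] [-0.20782165  0.13754146 -0.07744313]
(np.float64(96.76687531692758), np.float64(256.09532330349657))
(np.float64(130.60864298671498), np.float64(235.78012483483596))
```

View pics/w7.png

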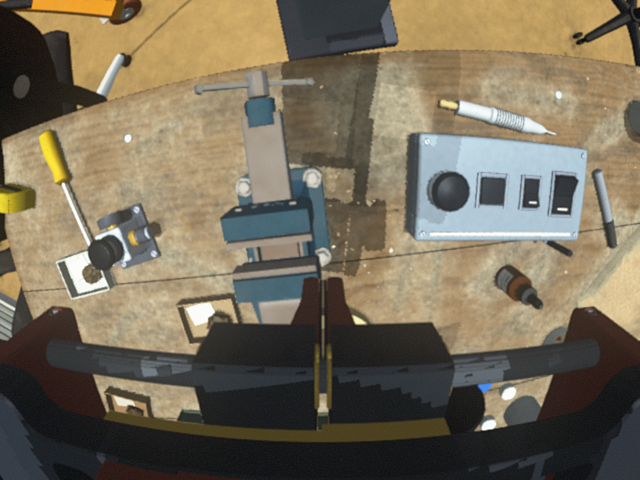

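```bash

python3 - <<'E'
from h import *
im=viewer.get_image('wrist')
print('btn',fray(im,104,250,92))
for z in (0,100,150,200): print(z,fray(im,222,236,z).round(),fray(im,306,200,z).round(),fray(im,234,280,z).round())
c=im['color'][160:330,30:350]; cv2.imwrite('pics/w7z.png',cv2.resize(c,None,fx=2.5,fy=2.5,interpolation=3)[:,:,::-1])
im=viewer.get_image('side')
for z in (100,150,180,200): print(z, [ray(im,u,v,z).round() for u,v in ((370,182),(346,181),(317,185))])
E
```

```text
btn [ 493.70614452 -400.2595332    92.        ]
0 [ 527. -278.    0.] [ 504. -158.    0.] [ 591. -279.    0.]
100 [ 506. -244.  100.] [ 488. -150.  100.] [ 556. -245.  100.]
150 [ 496. -227.  150.] [ 480. -146.  150.] [ 539. -228.  150.]
200 [ 485. -210.  200.] [ 471. -142.  200.] [ 521. -211.  200.]
100 [array([ 489., -359.,  100.]), array([ 557., -352.,  100.]), array([ 630., -299.,  100.])]
150 [array([ 475., -206.,  150.]), array([ 536., -201.,  150.]), array([ 602., -153.,  150.])]
180 [array([ 466., -115.,  180.]), array([ 523., -110.,  180.]), array([585., -65., 180.])]
200 [array([461., -54., 200.]), array([515., -49., 200.]), array([573.,  -7., 200.])]
```

View pics/w7z.png

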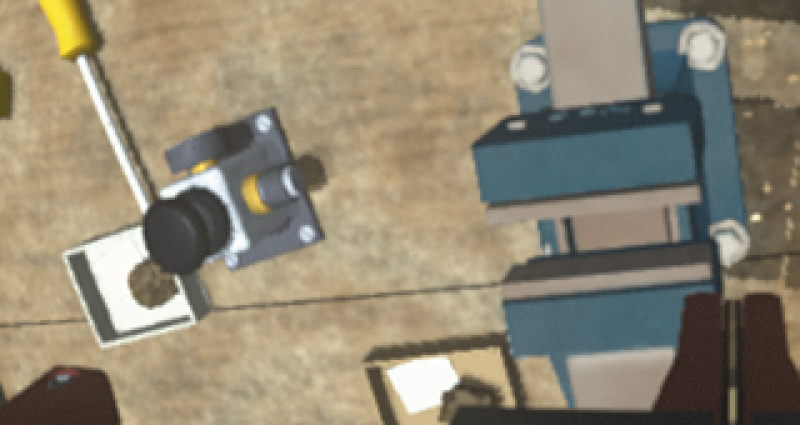

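Request:
apply_moves([
  [[0,-0.05,0,0],[0,-0.1,0,0],[0,-0.15,0,0],[-0.005,-0.2,-0.03,0],[-0.005,-0.24,-0.08,0],[-0.005,-0.265,-0.12,0],[-0.005,-0.272,-0.14,0],[-0.005,-0.272,-0.14,0]],
])

```text
t: 10.98
ee_pos: [496.9, -410.1, 342.8]
orientation: [0.16, 1.567, -0.157]
ft_force: [-0.9, 0.2, -0.1]
width: 0.3
```

```bash

python3 - <<'E'
from h import *
im=snap('wrist','w8')
for l in ['blow_button_top','air_valve']: print(l,[(np.round(d['position'],1),round(d['conf'],2)) for d in models.place_of('wrist',l)[:2]])
o=readout.get_obs()
print(o['ee_pos'],o['ft_force'],o['qpos'])
for z in (162,92): print(fproj(im,(*o['ee_pos'][:2],z)))
E
```

```text
blow_button_top [(array([ 497.1, -411.5,   93.8]), 0.92)]
air_valve [(array([ 501.4, -412.7,   -3.5]), 0.75)]
[ 497.64627293 -410.07140379  345.89709956] [-0.38018865  0.52332045  0.58158203] [-7.07699728e-01  5.18301654e-01  1.62546752e+00  1.59884506e-04
  9.95333901e-01 -2.07794620e+00]
(np.float64(319.9269714254935), np.float64(299.980205577751))
(np.float64(320.4096191977646), np.float64(254.29110890483335))
```

View pics/w8.png

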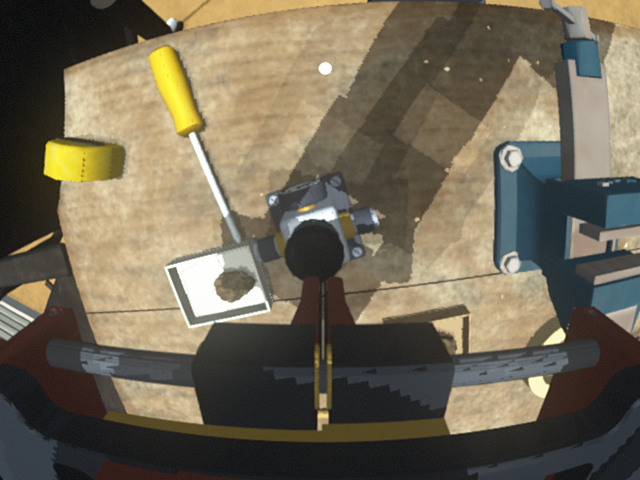

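Request:
apply_moves([
  [[-0.001,-0.003,-0.03,0],[-0.001,-0.003,-0.055,0],[-0.001,-0.003,-0.066,0],[-0.001,-0.003,-0.07,0],[-0.001,-0.003,-0.073,0],[-0.001,-0.003,-0.075,0],[-0.001,-0.003,-0.077,0],[-0.001,-0.003,-0.077,0]],
])

```text
t: 12.12
ee_pos: [496.3, -413.8, 267.8]
orientation: [0.158, 1.564, -0.159]
ft_force: [0.5, 3.1, 6.0]
width: 0.3
```

```bash

python3 - <<'E'
from h import *
im=viewer.get_image('wrist');c=im['color'][130:400,160:520]; cv2.imwrite('pics/w9z.png',cv2.resize(c,None,fx=2.2,fy=2.2,interpolation=3)[:,:,::-1])
im=viewer.get_image('side'); c=im['color'][100:320,250:450]; cv2.imwrite('pics/s9z.png',cv2.resize(c,None,fx=2.7,fy=2.7,interpolation=3)[:,:,::-1])
o=readout.get_obs()
print(o['ee_pos'],o['ft_force'])
E
```

```text
[ 496.22760337 -413.81598165  267.82284919] [0.09084777 2.99605492 5.65626753]
```

View pics/w9z.png

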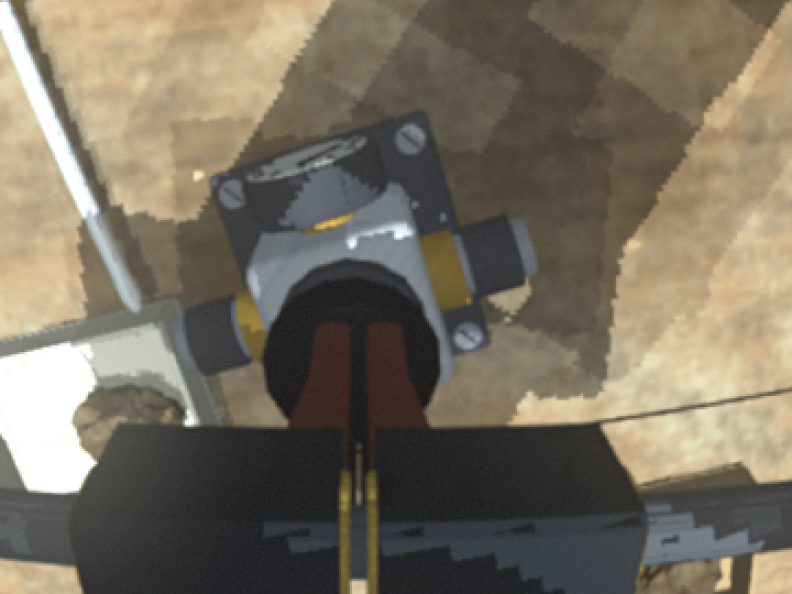

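View pics/s9z.png

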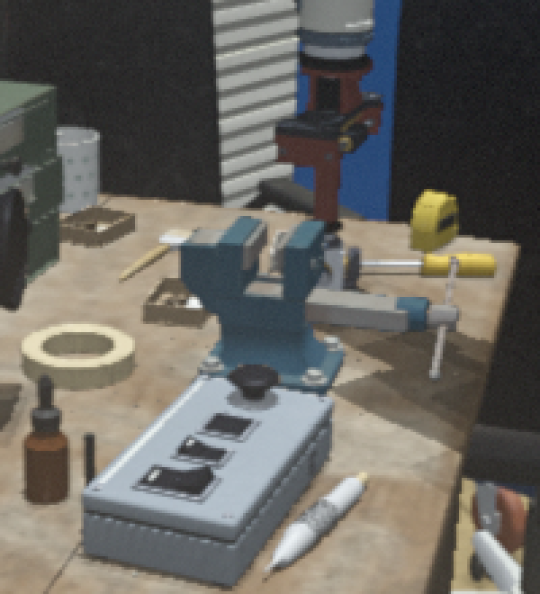

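Request:
apply_moves([
  [[0,0,-0.001,0],[0,0,-0.002,0],[0,0,-0.0025,0],[0,0,-0.0025,0]],
])

```text
t: 12.72
ee_pos: [496.3, -413.8, 265.9]
orientation: [0.158, 1.564, -0.159]
ft_force: [-0.8, 4.5, 9.5]
width: 0.2
```

Request:
apply_moves([
  [[0,0,-0.001,0],[0,0,-0.0015,0],[0,0,-0.0015,0],[0,0,-0.0015,0]],
])

```text
t: 13.22
ee_pos: [496.3, -413.8, 265.7]
orientation: [0.158, 1.563, -0.159]
ft_force: [-3.4, 6.6, 19.3]
width: 0.5
```

```bash

python3 - <<'E'
from h import *
im=viewer.get_image('wrist');c=im['color'][130:400,160:520]; cv2.imwrite('pics/w10z.png',cv2.resize(c,None,fx=2.2,fy=2.2,interpolation=3)[:,:,::-1])
im=snap('scene','s10')
im=viewer.get_image('side'); c=im['color'][100:320,250:450]; cv2.imwrite('pics/s10z.png',cv2.resize(c,None,fx=2.7,fy=2.7,interpolation=3)[:,:,::-1])
for l in ['start_key_top','stop_key','main_rocker_on_end','control_box']: print(l,[(np.round(d['position'],1),round(d['conf'],2)) for d in models.place_of('side',l)[:2]])
o=readout.get_obs()
print(o['ee_pos'],o['ft_force'])
E
```

```text
start_key_top [(array([522.8,  58.4,  63.9]), 0.54)]
stop_key [(array([5.085e+02, 4.000e-01, 6.790e+01]), 0.6)]
main_rocker_on_end []
control_box [(array([528.6,  85.3,  -0.9]), 0.78)]
[ 496.32957813 -413.83014871  265.71458672] [-3.97347355  7.3184711  19.15811209]
```

View pics/w10z.png

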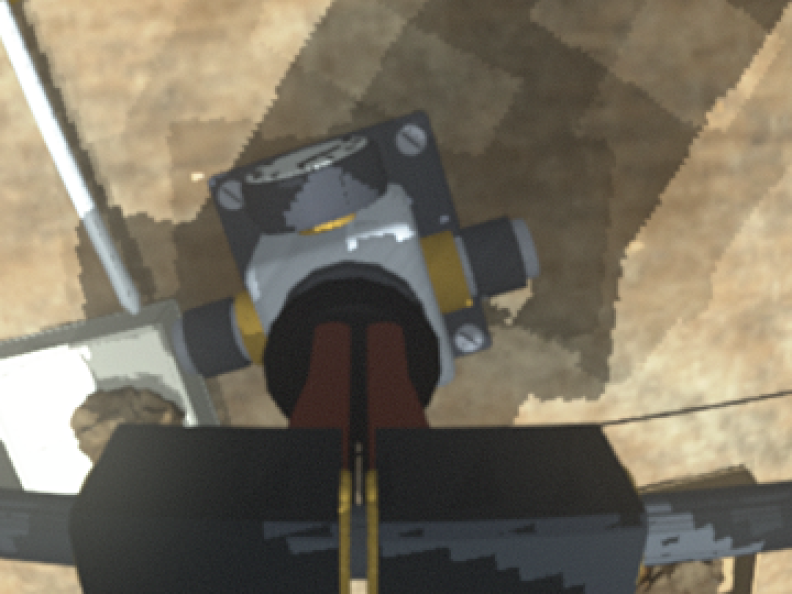

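View pics/s10z.png

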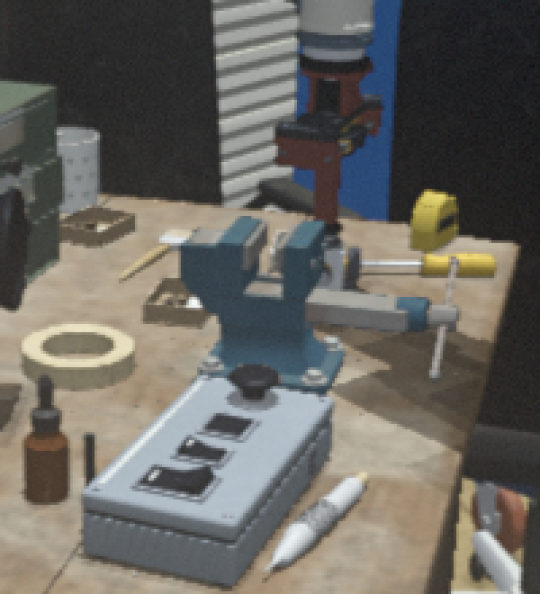

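```bash
python3 -c "
from h import *
print(workorder.close_job()); o=readout.get_obs(); print(o['t'],o['ee_pos'],o['ft_force'])"
```

```text
the job is handed in; nothing more can be done
None
the job is handed in; nothing more can be done
```

The job is done and handed in at about 13.4 s: main rocker on, start key latched in, and the blow-off button held fully down, in that order. No verdict came back.

- **Main rocker:** I pressed its far end. It snapped over (the force fell to zero), and pictures taken afterwards show the far end level, at about 62 mm.
- **Start key:** It went in and stayed in. Its top was measured at 63–64 mm, and the stop key is visibly out, as it should be.
- **Blow-off valve:** I passed over the vice and pressed the button until the fingertips stood at 83.7 mm. Pushing further raised the force from 9.5 to 19 N with no more travel, so it is on its stop. The arm was still pushing at that point.
- **Left alone:** In the last side picture the lamp rocker is still off, and nothing in view looks moved. The control box read within about 3 mm of where it started, which is inside the measuring error.

**Not confirmed:**
- No spray of water shows in the pictures, so that the button is fully down rests on its height and the force.
- I had no direct check that the extractor is running.
- The network did not find the rocker's far end in the last side view. I judged that one from the picture, and it had been detected as on earlier.

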